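Vent the gauge stand and hold the plug gauge half drawn

ROBOT

A 7-joint arm with a two-finger parallel gripper is mounted at the origin on a cart in front of the work surface, level with it; the furniture and walls round the work are solid. World frame = base frame: x ahead of the robot, y to its left, z up, the work surface at z = 0. Lengths are in m, angles in rad, forces in N, time in s.
With the tool pointing down it reaches from about 0.4 to 0.85 m from the base axis. Payload 10.4 kg.
Tool frame: the origin (TCP) lies on the centre line of the jaws, within the pads' length; the fingertips stand 11 mm ahead of it and the grasp point (between the pads) lies 8 mm behind it; z points along the fingers, y is the line along which they close (so a half turn about z gives the same grasp; the last joint's range is limited). The gripper opens to 87 mm and grips with 3 to 60 N. Pads are 19 mm wide; open, the fingers measure 117 mm over their backs; the gripper's body (75 mm by 190 mm) begins 51 mm behind the grasp point.
Start: joints at [-1.148, 0.332, -0.065, 1.46, 0.022, 1.35, -0.088], TCP at [0.269, 0.564, 0.234] pointing down, gripper open.
Joint ranges: [-2.6, 2.6], [-0.5, 2.12], [-1.47, 1.34], [0.16, 2.42], [-1.27, 4.41], [0.06, 2.06], [-2.6, 2.6]. Speed limits (rad/s): [2.22, 2.22, 2.79, 2.79, 3.14, 3.14, 3.14].

INTERFACE

Orientations are given as a unit quaternion [x, y, z, w].
In Python, from bench import r gives the robot as it stands.
- The arm moves only by the shell command python3 -m pendant 'ROWS' [OPENING] [FORCE]. ROWS is JSON, a list of rows, each a list of 4 numbers: the shift along the tool's x, y, z in m, then the turn about the tool's z in rad. A call has 1 to 8 rows; each row shifts and turns the commanded pose from where the row before left it, along the tool's axes as they then stand; what a row does not reach is not made up. A row lasts 1/12 s, in which the tool goes at most 41.7 mm and 7.16 degrees, less where a joint would pass 70% of its speed; a pose out of reach is approached as far as the arm can. A call with a gripper value outside its range is refused whole. OPENING is the opening, from 0 (shut) to 1 (fully open), set as the call begins (- or left out, the last holds). The fingers move at their own pace and stop on an object; FORCE is the grip in N (left out, the last holds). Time passes only in rows, so rows that do not move let the fingers close. It gives the time, the measured TCP pose, the force, the opening and the grip force at its end, in the units of the state.
- r.read_state(): the state, without advancing time (a new reading comes with each control period).
- r.camera(name): name is "scene" or "top" or "wrist"; returns a dict with "img" (400x640x3 uint8, red, green, blue), "camera_matrix" (3x3 intrinsics, pixels), "xyz" and "attitude" of the camera in the world. Camera axes: x right, y down, z forward; pixel columns grow to the right and rows downward; lengths in m; the calibration is good to about 2 mm. A picture is of the moment at which its call begins. There is no depth.
- r.close_job(): hands the job in; it is judged then, once.
Trained networks look in the newest picture that a camera, given by its name, has taken for a name from the list of things; names that differ only in an ending like _2 or _b are one class to them, and where a whole thing is asked for, a point or a joint stands for the part that bears it (a point fixed in the world has none). Each returns a list of dicts, best first, with "score" (0 to 1); they miss things now and then, are a little off and sometimes report something else, mostly with a low value. They report only what shows in the picture. A call takes as long as a camera call. They do not tell look-alikes from the thing itself.
- r.outline_of(thing, camera): "mask" (400x640 bool, what is visible of it) and "bbox" ([centre column, centre row, width, height] in pixels, round what is visible of it).
The state is a dict: "time": time; "joint_positions": joint angles; "joint_vel": joint speeds; "joint_torque": joint torques, N m; "ee_pos": TCP position; "eef_rot": TCP orientation; "ft_force": force on the tool from outside, world axes, zero at the start; "torque": the same for the moment, N m; "width": finger opening in m; "grip_force": force on a finger pad.
Only numpy, scipy, OpenCV 4.12 (cv2) and the standard library are available. Lean on these libraries where they do the work, as an engineer would, in place of code of your own. Each camera call takes 0.05 s, during which the arm holds its last target. There are 200 camera calls.

TASK

Open the vent of the inclined gauge stand by pulling its red cap all the way up along its brass nipple, leaving it up. Only then draw the plug gauge straight out along its leaning bore until about half of its 30 mm polished plug end shows, never fully out, and finish holding it there, still in line with the bore, for the inspection. Leave the other things on the table where they lie.

Things in the scene. Friction and masses are not known exactly. Their poses are not given: they have to be found in the camera images.
- gauge_head: aluminium block, 126 x 84 x 36 mm, fixed on a dark base, top face leaning 25 degrees (0.436 rad) towards the stand's front; place and yaw vary, it cannot move. Origin: centre of the bore mouth, on the top face. z points out of the bore (up, leaning to the front), x up the slope along the face, y across it. The red vent cap stands 60 mm down the slope (x = -0.060, y = 0)
- vent_cap (a joint): slide of the red vent cap along the brass nipple, parallel to the block's z axis: 0 m pressed home, 0.014 m fully up (end stop); it starts at 0 to 2 mm, needs about 4 N to move and stays where it is left
- vent_cap_grip (a point): point to grip on the red ribbed cap (20 mm in diameter, 34 mm tall, on the axis, 22 mm above its lower rim and 12 mm below its top; 38 mm off the block's face when home). It moves with the cap; its axes are those of the block
- plug_gauge: loose plug gauge, 113 mm long, about 0.12 kg: dark knurled handle 22 mm thick, 70 mm long; at its lower end a polished plug, 14 mm thick, 30 mm long, sunk in the bore; at the upper end a 15 mm plug, 14 mm long. Origin on the handle's flank, 11 mm off its axis; y runs along the gauge, out of the bore. At the start the handle's lower shoulder rests on the block's face
- gauge_grip (a point): point on the gauge's axis in the handle, 39 mm above the handle's lower shoulder, where it can be gripped across (22 mm wide, the flats of the grip facing the block's +y and -y sides)
- gauge_shoulder (a point): point on the gauge's axis at the lower shoulder of the handle, where the polished plug begins; its distance from the bore mouth is the length of plug that shows
- bore_mouth (a point): centre of the bore mouth on the block's face, same point and axes as the block. The blind bore is 15 mm wide and 34 mm deep
- caliper: bystander: digital caliper, 228 mm long, lying behind the stand; leave alone
- marker_black: bystander: felt marker with black cap, 130 mm long, lying at the left; leave alone
- box_blades: bystander: small carton 35 x 75 x 45 mm, standing at the back left; leave alone
Not all that is in view belongs to the job. Of the things that look like the plug_gauge, the largest one is meant.

How it is judged:
On the way, in this order (a step that is already met when the one before it is completed fails the run):
1. the red vent cap is pulled up while the gauge still sits home (value of joint vent_cap above 0.011 m and distance between gauge_shoulder and bore_mouth below 0.005 m), for 0.2 s.
2. the gauge is drawn about halfway, in line with the bore (z of gauge_shoulder in the frame of gauge_head above 0.01 m and distance between gauge_shoulder and bore_mouth below 0.02 m and angle between the y axis of plug_gauge and the z axis of gauge_head, either way round below 0.07 rad), for 0.2 s.
At the end, for the whole second after the job is handed in: The vent cap is up (slide beyond 11 mm); 10 to 20 mm of the lower plug shows between bore mouth and handle shoulder, the gauge within 4 degrees of the bore axis, held still by the fingers and not jammed (less than 15 N against the stand) (all of step 2 and value of joint vent_cap above 0.011 m and contact force between the fingers and plug_gauge above 1 N and contact force between plug_gauge and gauge_head below 15 N and linear speed of plug_gauge below 0.01 m/s); the arm keeps its last pose, push and grip.
It fails at once if the gauge is drawn before the vent is open (value of joint vent_cap below 0.008 m and distance between gauge_shoulder and bore_mouth above 0.008 m).
It fails at once if the gauge comes fully out of the bore (distance between gauge_shoulder and bore_mouth above 0.0285 m).
It fails at once if a bystander is disturbed (distance of any of caliper, marker_black, box_blades from where it was at the start of the episode above 0.03 m).
It also fails if it takes over 40 s, if anything falls off the work surface, if the arm or the gripper's body presses on something with over 40 N, if the wrist force passes 120 N, or if a joint passes its speed limit or range.

## Working session

There is one attempt and no reset: what is moved stays moved. The work goes in short steps, Python scripts to look and compute and a shell command to move; the robot and the scene stay as the last step left them, time stands still between calls to the robot, and variables do not carry over. Pictures are saved under pics/ and viewed, at most 10 in all, crops included, and the job is handed in when it is done.

```bash
ls; mkdir -p pics; cat > h.py <<'E'
from bench import r
import numpy as np, cv2
from scipy.spatial.transform import Rotation as R
def snap(n,f=None):
    c=r.camera(n)
    if f: cv2.imwrite('pics/'+f,c['img'][:,:,::-1])
    return c
def Rc(c):
    a=np.array(c['attitude'],float)
    return a if a.shape==(3,3) else R.from_quat(a).as_matrix()
def ray(c,u,v):
    d=Rc(c)@np.linalg.inv(c['camera_matrix'])@[u,v,1.]
    return np.array(c['xyz']),d/np.linalg.norm(d)
def proj(c,p):
    q=np.array(c['camera_matrix'])@(Rc(c).T@(np.array(p)-c['xyz'])); return q[:2]/q[2]
def tri(rays):
    A=0;b=0
    for o,d in rays:
        P=np.eye(3)-np.outer(d,d);A=A+P;b=b+P@o
    return np.linalg.solve(A,b)
E
python3 - <<'E'
from h import *
s=r.read_state();print(s['ee_pos'],s['eef_rot'],s['width'],s['time'])
ims=[]
for n in ['scene','top','wrist']:
    c=snap(n);ims.append(c['img']);print(n,c['xyz'],c['attitude'],np.array(c['camera_matrix'])[[0,0,1],[0,2,2]])
    for t in ['gauge_head','vent_cap','plug_gauge','caliper','marker_black','box_blades']:
        for o in r.outline_of(t,n): print(t,round(o['score'],2),np.round(o['bbox']))
cv2.imwrite('pics/a.png',ims[0][:,:,::-1]);cv2.imwrite('pics/b.png',ims[1][:,:,::-1])
E
```

```text
pics
[0.26930089 0.56359069 0.23275167] [ 2.21008099e-01  9.75271716e-01 -6.95721945e-04 -1.25199985e-04] 0.08691579948948669 0.0
scene [ 0.16810518 -0.61144174  0.50660792] [ 0.80988355 -0.20391088  0.12330189 -0.53600899] [383.85650681 310.86569474 203.56130791]
gauge_head 0.87 [385. 279.  70.  62.]
vent_cap 0.62 [367. 270.  10.  17.]
plug_gauge 0.6 [386. 247.  20.  33.]
plug_gauge 0.58 [302. 280.  27.  19.]
plug_gauge 0.57 [345. 264.  29.   8.]
caliper 0.83 [416. 248.  64.  46.]
marker_black 0.61 [238. 227.  13.   6.]
marker_black 0.16 [385. 246.  22.  33.]
box_blades 0.7 [313. 205.  26.  22.]
box_blades 0.51 [385. 249.  20.  29.]
top [0.4440274  0.18762974 1.02227937] [ 0.71425492 -0.69607111  0.05083242 -0.05235431] [394.27238369 321.50200059 200.37015704]
gauge_head 0.79 [435. 195.  42.  58.]
vent_cap 0.51 [441. 215.  11.  14.]
vent_cap 0.19 [441. 191.  21.  18.]
plug_gauge 0.67 [376. 199.  16.  35.]
plug_gauge 0.6 [380. 247.  30.  10.]
plug_gauge 0.5 [442. 191.  22.  18.]
caliper 0.76 [376. 130.  86.  23.]
marker_black 0.76 [242. 263.  48.  17.]
box_blades 0.68 [255. 165.  32.  14.]
box_blades 0.26 [435. 194.  38.  56.]
wrist [0.19516078 0.59931201 0.38416102] [0.83625484 0.52715883 0.08055205 0.12764317] [277.24653772 316.0831465  200.39398933]
marker_black 0.81 [261. 315.  50.  36.]
```

```bash
python3 - <<'E'
import cv2,numpy as np
a=cv2.imread('pics/a.png')[190:330,260:460];b=cv2.imread('pics/b.png')[110:280,340:490]
cv2.imwrite('pics/c.png',np.hstack([cv2.resize(a,(400,280)),np.zeros((280,10,3),np.uint8),cv2.resize(b,(247,280))]) if 0 else cv2.resize(a,(800,560),interpolation=2))
cv2.imwrite('pics/d.png',cv2.resize(b,(525,595),interpolation=2))
E
```

```text
(no output)
```

View pics/c.png

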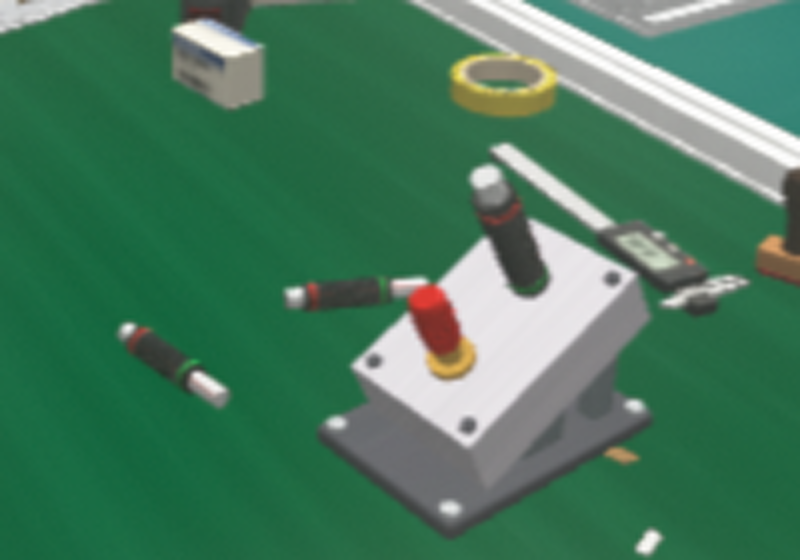

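View pics/d.png

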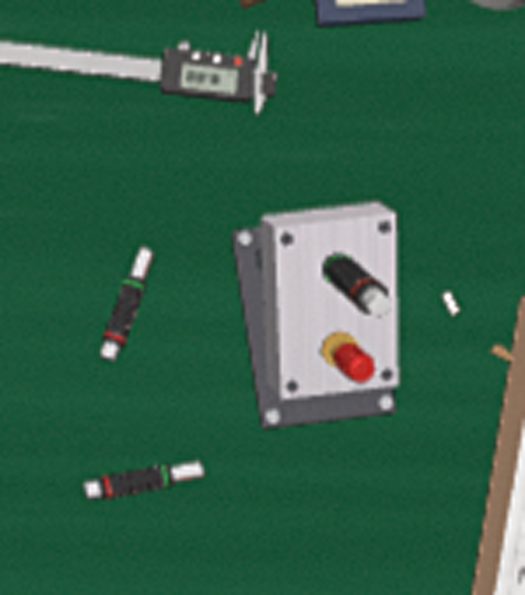

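The stand holds the largest gauge. The red cap is at scene crop (428,296) and top crop (360,366), and the gauge top is at (487,174) and (378,303). The look-alikes lie loose to the left. I'll fit the stand pose to these and the face screws.

```bash
cat > fit.py <<'E'
from h import *
from scipy.optimize import least_squares
th=0.436
def frame(yaw): # x up slope, z leaning to the front (front = -x dir horizontally)
    return R.from_euler('z',yaw).as_matrix()@R.from_euler('y',-th).as_matrix()
def model(p):
    b,x1,x2=p[4:7]
    return {'s1':[x2,-b,0],'s2':[x1,-b,0],'s3':[x1,b,0],'s4':[x2,b,0],'cap':[-.06,0,.051],'gt':[0,0,.084]}
def fit(obs,cams,p0):
    def f(p):
        F=frame(p[3]);m=model(p)
        e=[proj(cams[c],p[:3]+F@np.array(m[k]))-uv for c,k,uv in obs]
        return np.concatenate(e+[(p[4:7]-[.034,-.08,.03])*30])
    return least_squares(f,p0,loss='soft_l1')
E
python3 - <<'E'
from fit import *
cams={n:snap(n) for n in ['scene','top']}
S=lambda u,v:np.array([260+u/4,190+v/4]);T=lambda u,v:np.array([340+u/3.5,110+v/3.5])
obs=[('scene','s1',S(612,278)),('scene','s2',S(467,425)),('scene','s3',S(374,360)),('scene','cap',S(428,296)),('scene','gt',S(487,174)),
('top','s1',T(385,227)),('top','s2',T(387,374)),('top','s3',T(292,386)),('top','s4',T(287,239)),('top','cap',T(360,366)),('top','gt',T(378,303))]
best=None
for y in np.arange(-3,3.2,.5):
    s=fit(obs,cams,[.45,-.1,.12,y,.034,-.08,.03])
    if best is None or s.cost<best.cost: best=s
p=best.x;print(best.cost,p.round(4));print(best.fun[:-3].reshape(-1,2).round(1))
F=frame(p[3]);print(F.round(3))
for n,v in [('cap grip',[-.06,0,.038]),('gauge grip',[0,0,.039]),('gt',[0,0,.084])]: print(n,(p[:3]+F@v).round(4))
for t in ['caliper','marker_black','box_blades']: 
    o=r.outline_of(t,'top')[0]['bbox']; q,d=ray(cams['top'],o[0],o[1]); print(t,(q-d*q[2]/d[2]).round(3))
np.save('p.npy',p)
E
```

```text
3.19987130710596 [ 0.6235 -0.0842  0.0843  0.1418  0.0338 -0.083   0.0244]
[[ 0.1  0.3]
 [ 0.3  0.2]
 [ 0.1  0.2]
 [-1.3  0.1]
 [ 0.5 -0.9]
 [-0.4  0. ]
 [-0.4  0.1]
 [-0.2 -0.2]
 [-0.2 -0.2]
 [ 0.8  1.9]
 [ 0.3 -0.8]]
[[ 0.897 -0.141 -0.418]
 [ 0.128  0.99  -0.06 ]
 [ 0.422  0.     0.906]]
cap grip [ 0.5538 -0.0941  0.0934]
gauge grip [ 0.6072 -0.0865  0.1196]
gt [ 0.5884 -0.0892  0.1604]
caliper [0.796 0.051 0.   ]
marker_black [0.426 0.39  0.   ]
box_blades [0.682 0.367 0.   ]
```

```bash
M='[-0.029,-0.0265,-0.002,0]'; python3 -m pendant '[[-0.029,-0.0265,-0.002,0],[-0.029,-0.0265,-0.002,0],[-0.029,-0.0265,-0.002,0],[-0.029,-0.0265,-0.002,0],[-0.029,-0.0265,-0.002,0],[-0.029,-0.0265,-0.002,0],[-0.029,-0.0265,-0.002,0],[-0.029,-0.0265,-0.002,0]]' 1
python3 -m pendant '[[-0.029,-0.0265,-0.002,0],[-0.029,-0.0265,-0.002,0],[-0.029,-0.0265,-0.002,0],[-0.029,-0.0265,-0.002,0],[-0.029,-0.0265,-0.002,0],[-0.029,-0.0265,-0.002,0],[-0.029,-0.0265,-0.002,0],[-0.029,-0.0265,-0.002,0]]'
python3 -m pendant '[[-0.029,-0.0265,0,0],[-0.029,-0.0265,0,0],[0,0,0,-0.117],[0,0,0,-0.117],[0,0,0,-0.117],[0,0,0,-0.117],[0,0,0,-0.117],[0,0,0,0]]'
```

```text
time: 1.97
ee_pos: [0.3878, 0.2708, 0.2499]
eef_rot: [0.221, 0.975, 0.0, 0.0]
ft_force: [0.3, -0.4, 0.6]
width: 0.0871
grip_force: 0.0
time: 2.63
ee_pos: [0.5057, -0.0207, 0.2661]
eef_rot: [0.221, 0.975, 0.0, 0.0]
ft_force: [0.7, 0.8, -0.5]
width: 0.0867
grip_force: 0.0
time: 3.3
ee_pos: [0.5348, -0.0915, 0.2656]
eef_rot: [-0.072, 0.997, 0.0, 0.0]
ft_force: [0.1, -0.1, 0.4]
width: 0.0869
grip_force: 0.0
```

```bash
python3 - <<'E'
from fit import *
p=np.load('p.npy');F=frame(p[3])
c=snap('wrist','w1.png');img=c['img'].copy()
for k,v in model(p).items():
    u=proj(c,p[:3]+F@np.array(v));print(k,u.round(1))
    if 0<u[0]<640 and 0<u[1]<400: cv2.drawMarker(img,tuple(int(x) for x in u),(0,255,255),0,8)
cv2.imwrite('pics/w1m.png',img[:,:,::-1])
for t in ['vent_cap','plug_gauge','gauge_head']:
  for o in r.outline_of(t,'wrist'):print(t,o['score'],o['bbox'])
E
```

```text
s1 [286.3 267.6]
s2 [287.6 187.2]
s3 [337.  187.3]
s4 [337.6 267.8]
cap [311.7 198.8]
gt [310.9 252.2]
vent_cap 0.53 [315.7, 203.8, 17.0, 17.3]
vent_cap 0.34 [314.4, 251.7, 20.2, 20.8]
plug_gauge 0.8 [313.5, 250.2, 19.7, 16.8]
plug_gauge 0.73 [414.9, 146.2, 57.6, 17.0]
plug_gauge 0.65 [402.8, 219.6, 27.1, 27.8]
plug_gauge 0.65 [625.0, 149.6, 30.0, 21.2]
gauge_head 0.67 [314.2, 228.1, 64.2, 96.0]
```

View pics/w1m.png

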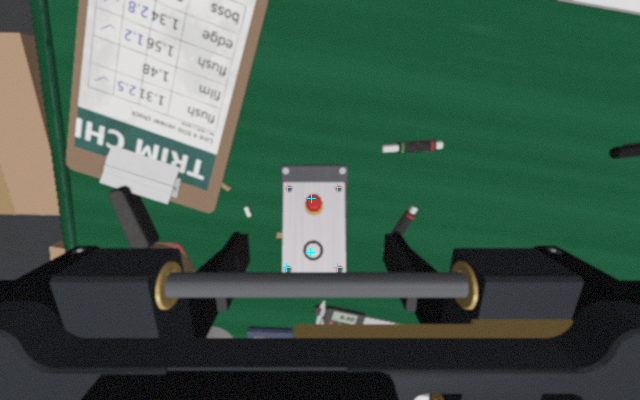

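The wrist view shows the cap at about (314,203) and the gauge end at (313,250). The predictions fall about 2 px to the left, so I'll zoom for a joint refit.

```bash
python3 - <<'E'
import cv2
a=cv2.imread('pics/w1.png')[160:280,270:360]
cv2.imwrite('pics/w1z.png',cv2.resize(a,(450,600),interpolation=2))
E
```

```text
(no output)
```

View pics/w1z.png

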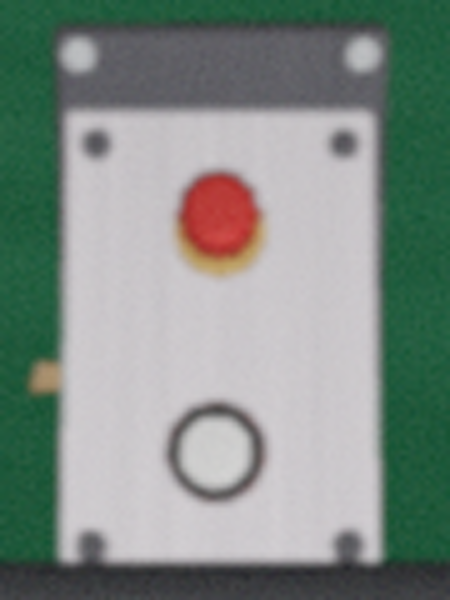

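```bash
python3 - <<'E'
from fit import *
import fit as ft
cams={n:snap(n) for n in ['scene','top','wrist']}
S=lambda u,v:np.array([260+u/4,190+v/4])-.37;T=lambda u,v:np.array([340+u/3.5,110+v/3.5])-.36;W=lambda u,v:np.array([270+u/5,160+v/5])-.4
obs=[('scene','s1',S(612,278)),('scene','s2',S(467,425)),('scene','s3',S(374,360)),('scene','cap',S(428,296)),('scene','gt',S(487,174)),
('top','s1',T(385,227)),('top','s2',T(387,374)),('top','s3',T(292,386)),('top','s4',T(287,239)),('top','cap',T(360,366)),('top','gt',T(378,303)),
('wrist','s2',W(96,143)),('wrist','s3',W(344,143)),('wrist','cap',W(220,212)),('wrist','gt',W(215,450)),('wrist','s1',W(90,545)),('wrist','s4',W(347,545))]
p0=np.load('p.npy')
for sub in [('scene','top','wrist'),('wrist','scene'),('wrist','top'),('wrist',)]:
    s=fit([o for o in obs if o[0] in sub],cams,p0);p=s.x;F=frame(p[3])
    print(sub,s.cost.round(2),p.round(4),(p[:3]+F@[-.06,0,.038]).round(4),(p[:3]+F@[0,0,.039]).round(4))
    if len(sub)==3: print(s.fun[:-3].reshape(-1,2).round(1).tolist()); np.save('p.npy',p)
for k in ['cap','gt','s2','s1','s3']: print(k,tri([ray(cams[c],*uv) for c,kk,uv in obs if kk==k]).round(4))
E
```

```text
('scene', 'top', 'wrist') 7.88 [ 0.6238 -0.083   0.0839  0.1354  0.0338 -0.0823  0.0252] [ 0.554  -0.0925  0.093 ] [ 0.6074 -0.0852  0.1193]
[[0.4, 0.3], [0.4, -0.0], [0.4, 0.0], [-1.4, 0.1], [0.5, -0.7], [-0.5, 0.1], [-0.8, 0.2], [-0.6, -0.2], [-0.4, -0.3], [0.4, 2.1], [-0.0, -0.6], [0.0, -0.2], [-0.1, -0.1], [-0.5, -2.9], [0.0, 2.9], [0.0, -0.1], [0.0, -0.0]]
('wrist', 'scene') 5.43 [ 0.6237 -0.0828  0.0834  0.1345  0.0338 -0.0821  0.0256] [ 0.5539 -0.0923  0.0925] [ 0.6074 -0.085   0.1188]
('wrist', 'top') 6.59 [ 0.6238 -0.083   0.084   0.1345  0.0339 -0.0822  0.0252] [ 0.554  -0.0925  0.0931] [ 0.6075 -0.0852  0.1194]
('wrist',) 0.12 [ 0.6382 -0.0813  0.0496  0.1337  0.0372 -0.0874  0.0307] [ 0.5684 -0.0907  0.0587] [ 0.6219 -0.0835  0.0849]
cap [ 0.5529 -0.0924  0.1034]
gt [ 0.587  -0.0881  0.1588]
s2 [ 0.5542 -0.1271  0.0501]
s1 [ 0.6504 -0.1136  0.0958]
s3 [ 0.5445 -0.0601  0.0503]
```

```bash
python3 -m pendant '[[-0.0138,-0.0035,0.01,0],[0,0,0.03,0],[0,0,0.03,0],[0,0,0.03,0],[0,0,0.03,0],[0,0,0,0],[0,0,0,0]]'
python3 - <<'E'
from fit import *
p=np.load('p.npy');F=frame(p[3])
c=snap('wrist');img=cv2.resize(c['img'][100:300,180:460],(784,560),interpolation=2)
print(c['xyz'])
for k,v in list(model(p).items())+[('bore',[0,0,0]),('nip',[-.06,0,0])]:
    u=proj(c,p[:3]+F@np.array(v));print(k,u.round(1))
    cv2.drawMarker(img,tuple(int(x) for x in (u-[180,100])*2.8),(0,255,255),0,10)
s=r.read_state();e=np.array(s['ee_pos'])
print(e)
cv2.imwrite('pics/w2.png',img[:,:,::-1])
E
```

```text
time: 4.23
ee_pos: [0.5482, -0.093, 0.1351]
eef_rot: [-0.069, 0.998, -0.0, -0.001]
ft_force: [-0.4, -0.6, 0.1]
width: 0.087
grip_force: 0.0
[ 0.46704818 -0.10444616  0.28587169]
s1 [275.9 336.8]
s2 [278.6 211.1]
s3 [353.3 211.3]
s4 [355.3 337. ]
cap [315.9 235.5]
gt [315.7 342.1]
bore [315.7 306. ]
nip [315.9 236.1]
[ 0.54938284 -0.09324218  0.13670889]
```

View pics/w2.png

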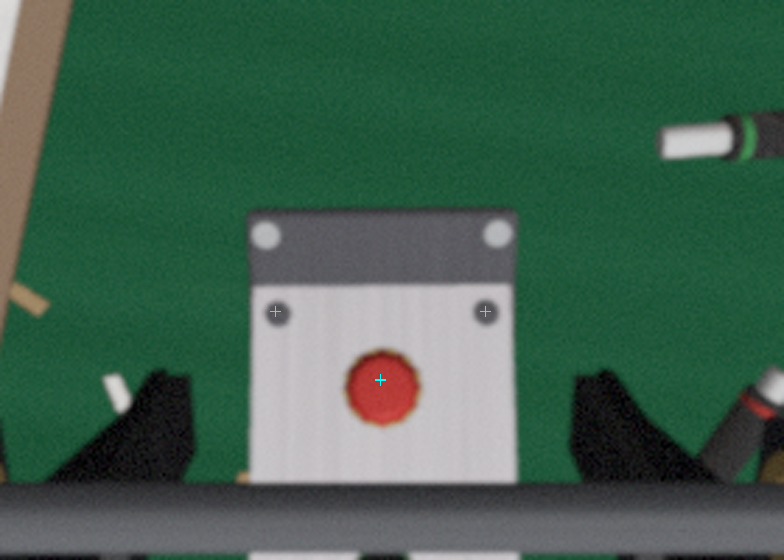

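The cap shows at crop (382,387), midway between the fingers and within 2 mm of the prediction. I'll go down and grip it.

```bash
python3 -m pendant '[[0,0,0.015,0],[0,0,0.0145,0],[0,0,0,0],[0,0,0,0]]'
python3 -m pendant '[[0,0,0,0],[0,0,0,0],[0,0,0,0],[0,0,0,0],[0,0,0,0],[0,0,0,0],[0,0,0,0],[0,0,0,0]]' 0 40
```

```text
time: 4.62
ee_pos: [0.5497, -0.0931, 0.1077]
eef_rot: [-0.069, 0.998, -0.0, 0.001]
ft_force: [0.1, -0.1, 0.5]
width: 0.087
grip_force: 0.0
time: 5.28
ee_pos: [0.5489, -0.093, 0.106]
eef_rot: [-0.07, 0.998, 0.0, 0.0]
ft_force: [0.2, 0.3, 0.1]
width: 0.0418
grip_force: 0.0
```

```bash
python3 -m pendant '[[0,0,0,0],[0,0,0,0],[0,0,0,0],[0,0,0,0],[0,0,0,0],[0,0,0,0],[0,0,0,0],[0,0,0,0]]' 0 40
```

```text
time: 5.95
ee_pos: [0.5489, -0.093, 0.106]
eef_rot: [-0.07, 0.998, 0.0, -0.0]
ft_force: [-0.6, 0.1, 0.2]
width: 0.0174
grip_force: 40.0
```

```bash
python3 -m pendant '[[0.0009,0,-0.0018,0],[0.0009,0,-0.0018,0],[0.0009,0,-0.0018,0],[0.0009,0,-0.0018,0]]'
python3 -m pendant '[[0.0009,0,-0.0018,0],[0.0008,0,-0.0018,0],[0.0008,0,-0.0018,0],[0,0,0,0]]'
python3 - <<'E'
from fit import *
c=snap('scene');a=c['img'][230:310,340:420,::-1];w=snap('wrist')['img'][180:300,230:400,::-1]
cv2.imwrite('pics/s3.png',np.hstack([cv2.resize(a,(400,400),interpolation=2),cv2.resize(w,(400,400),interpolation=2)]))
E
```

```text
time: 6.28
ee_pos: [0.5455, -0.0935, 0.1134]
eef_rot: [-0.07, 0.998, 0.0, 0.0]
ft_force: [3.0, 0.6, -2.4]
width: 0.0175
grip_force: 40.0
time: 6.62
ee_pos: [0.5431, -0.0938, 0.1184]
eef_rot: [-0.07, 0.998, -0.0, 0.0]
ft_force: [5.1, -0.5, -8.5]
width: 0.0176
grip_force: 40.0
```

View pics/s3.png

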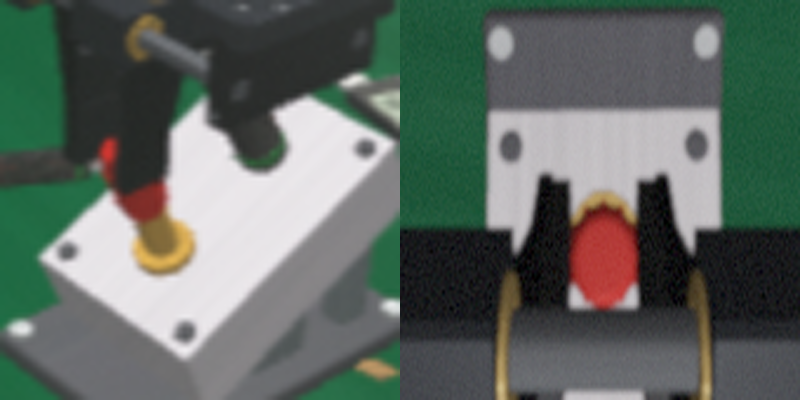

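The brass nipple now shows below the raised cap, and the force has climbed to about 10 N. I'll pull a little further to confirm the end stop.

```bash
python3 -m pendant '[[0.0006,0,-0.0014,0],[0,0,0,0],[0,0,0,0],[0,0,0,0]]'
```

```text
time: 7.05
ee_pos: [0.5429, -0.0938, 0.1187]
eef_rot: [-0.07, 0.998, -0.0, 0.001]
ft_force: [15.1, -0.9, -22.8]
width: 0.0175
grip_force: 40.0
```

```bash
python3 -m pendant '[[-0.0006,0,0.0014,0],[0,0,0,0]]'
python3 -m pendant '[[0,0,0,0],[0,0,0,0],[0,0,0,0],[0,0,0,0],[0,0,0,0],[0,0,0,0],[0,0,0,0]]' 0.65 40
python3 -m pendant '[[0,0,-0.02,0],[-0.02,0,-0.005,0],[-0.022,-0.0006,0,0],[-0.0215,0,0,0],[0,0,0,0],[0,0,0,0]]'
python3 - <<'E'
from fit import *
p=np.load('p.npy');F=frame(p[3])
c=snap('scene');print(r.read_state()['ee_pos'])
a=c['img'][220:310,330:430,::-1];a=cv2.resize(a,(500,450),interpolation=2)
for v in [[-.06,0,.05],[-.06,0,.064],[-.06,0,.016],[-.06,0,.030],[0,0,.084]]:
    u=proj(c,p[:3]+F@np.array(v));cv2.drawMarker(a,tuple(int(x) for x in (u-[330,220])*5),(255,255,0),0,8)
w=snap('wrist')['img'][150:350,230:400,::-1]
cv2.imwrite('pics/s4.png',np.hstack([a,cv2.resize(w,(300,450),interpolation=2)]))
E
```

```text
time: 7.22
ee_pos: [0.5431, -0.0938, 0.1184]
eef_rot: [-0.07, 0.998, -0.0, 0.0]
ft_force: [5.8, 1.3, -8.9]
width: 0.0175
grip_force: 40.0
time: 7.8
ee_pos: [0.5428, -0.0939, 0.1187]
eef_rot: [-0.07, 0.998, 0.0, -0.0]
ft_force: [-0.3, -0.0, -0.2]
width: 0.0534
grip_force: 0.0
time: 8.3
ee_pos: [0.6061, -0.0855, 0.1431]
eef_rot: [-0.07, 0.998, -0.0, -0.0]
ft_force: [0.3, 0.4, -0.2]
width: 0.0566
grip_force: 0.0
[ 0.60543665 -0.08599187  0.1432241 ]
```

View pics/s4.png

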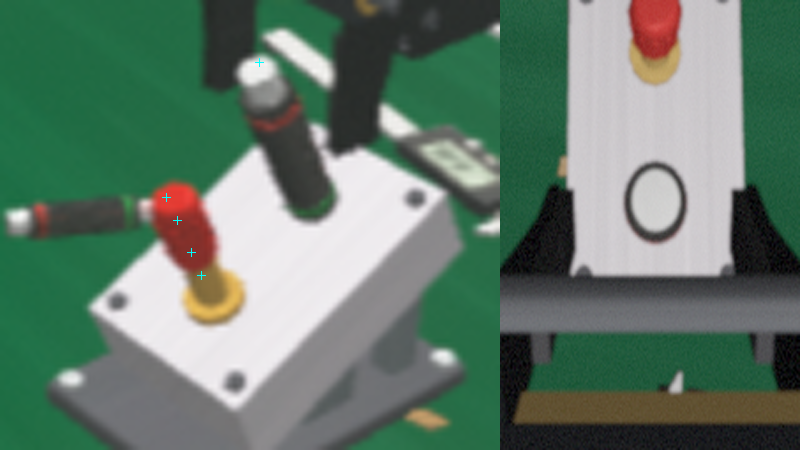

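The cap is up, with about 15 mm of brass showing. The gauge is home and centred between the fingers (656 against 652). I'll go down and grip it.

```bash
python3 -m pendant '[[0,0,0.015,0],[0,0,0.014,0],[0,0,0,0]]'
python3 -m pendant '[[0,0,0,0],[0,0,0,0],[0,0,0,0],[0,0,0,0],[0,0,0,0],[0,0,0,0],[0,0,0,0],[0,0,0,0]]' 0 30
python3 -m pendant '[[0,0,0,0],[0,0,0,0],[0,0,0,0]]'
```

```text
time: 8.65
ee_pos: [0.6037, -0.0857, 0.1123]
eef_rot: [-0.069, 0.998, 0.0, -0.002]
ft_force: [-0.2, -0.3, -1.3]
width: 0.0564
grip_force: 0.0
time: 9.32
ee_pos: [0.606, -0.0852, 0.1149]
eef_rot: [-0.07, 0.998, 0.0, 0.0]
ft_force: [-0.5, 2.1, 2.6]
width: 0.0215
grip_force: 29.9
time: 9.57
ee_pos: [0.606, -0.0852, 0.1148]
eef_rot: [-0.07, 0.998, 0.0, 0.0]
ft_force: [-2.4, 3.9, 5.4]
width: 0.0219
grip_force: 29.9
```

```bash
python3 -m pendant '[[0.00085,0,-0.0018,0],[0.00085,0,-0.0018,0],[0.00085,0,-0.0018,0],[0.00085,0,-0.0018,0],[0,0,0,0]]'
python3 -m pendant '[[0.00085,0,-0.0018,0],[0.00085,0,-0.0018,0],[0.00085,0,-0.0018,0],[0.0004,0,-0.0009,0],[0,0,0,0],[0,0,0,0]]'
python3 - <<'E'
from fit import *
p=np.load('p.npy');F=frame(p[3])
c=snap('scene');print(r.read_state()['ee_pos'])
a=c['img'][210:300,340:440,::-1];a=cv2.resize(a,(600,540),interpolation=2)
for v in [[0,0,0],[0,0,.015],[0,0,.099]]:
    u=proj(c,p[:3]+F@np.array(v));print(u);cv2.drawMarker(a,tuple(int(x) for x in (u-[340,210])*6),(255,255,0),0,8)
cv2.imwrite('pics/s5.png',a)
E
```

```text
time: 9.98
ee_pos: [0.6024, -0.0859, 0.1221]
eef_rot: [-0.07, 0.998, 0.0, -0.0]
ft_force: [0.8, 3.1, 1.0]
width: 0.0217
grip_force: 29.9
time: 10.48
ee_pos: [0.5993, -0.0865, 0.1283]
eef_rot: [-0.07, 0.998, 0.0, -0.0]
ft_force: [-0.5, 5.1, 0.8]
width: 0.0218
grip_force: 29.9
[ 0.59938134 -0.08649456  0.12830383]
[392.26083539 260.47305303]
[390.50089687 255.72432932]
[379.87297375 227.04771942]
```

View pics/s5.png

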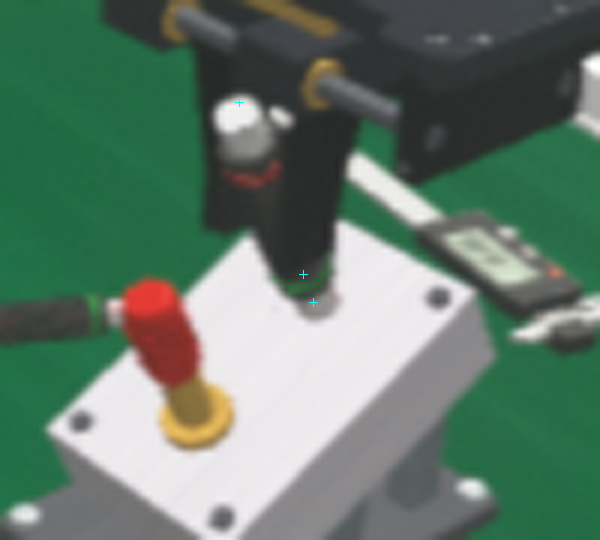

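The gauge's top end moved about 5 px against the 5.4 px predicted for 15 mm, so 13 to 15 mm of plug shows. The cap is still up. I'll ease the 5 N sideways load and check once more.

```bash
python3 -m pendant '[[0,0.0005,0,0],[0,0,0,0],[0,0,0,0],[0,0,0,0]]'
python3 - <<'E'
from fit import *
c=snap('scene');s=r.read_state();print(s['ee_pos'],s['ft_force'],s['torque'])
a=c['img'][220:270,365:415,::-1];cv2.imwrite('pics/s6.png',cv2.resize(a,(600,600),interpolation=2))
E
```

```text
time: 10.87
ee_pos: [0.5994, -0.0863, 0.1282]
eef_rot: [-0.069, 0.998, -0.0, -0.0]
ft_force: [-1.1, 3.0, 1.7]
width: 0.0216
grip_force: 29.9
[ 0.59946984 -0.08631449  0.12812075] [-1.3056512   3.35593869  1.59915943] [0.91833823 0.25447018 0.16015775]
```

View pics/s6.png

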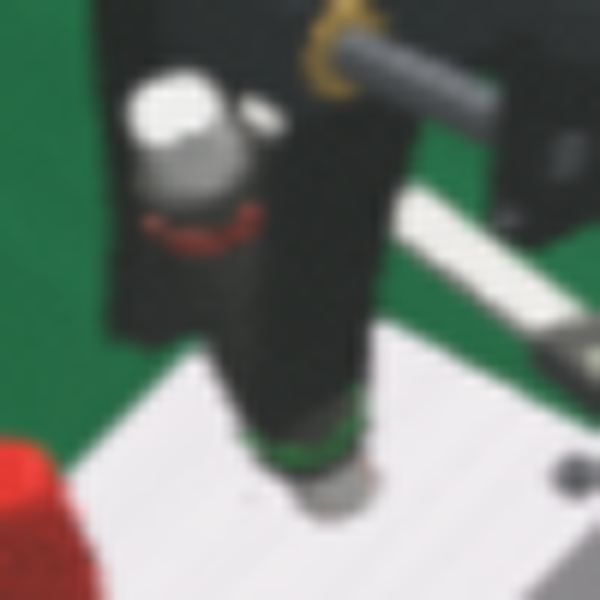

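About 14 mm of plug shows: the shoulder ring is near (305,443) and the mouth near (337,490). It is in line within the accuracy of the picture. One more small sideways relief, then I hand in.

```bash
python3 -m pendant '[[0,0.0006,0,0],[0,0,0,0],[0,0,0,0],[0,0,0,0],[0,0,0,0],[0,0,0,0]]'
python3 -c "
from bench import r
print(r.read_state()['ft_force']);print(r.close_job())"
```

```text
time: 11.42
ee_pos: [0.5993, -0.0859, 0.128]
eef_rot: [-0.069, 0.998, -0.0, -0.0]
ft_force: [0.3, -0.6, -0.6]
width: 0.0222
grip_force: 29.9
[ 0.28850653 -0.55000399 -0.6097862 ]
the job is handed in; nothing more can be done
None
```

The job is handed in, though the hand-in returned no verdict: the vent cap was pulled to its end stop and left up, and the gauge is held still with about 14 mm of plug showing (estimated from the camera), in line with the bore, after 11.4 s.

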